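# Latch the lid of a parts transit case

## Task

The lid of the aluminium transit case is down but still rides up on its rubber seal. Hook the wire loop of the toggle latch over the catch on the lid, then press the red-ended lever down until it lies home against the case, so that the loop draws the lid tight. Leave the carton, the water pump and the tape roll where they stand.

Things in the scene. Friction and masses are not known exactly. Their poses are not given: they have to be found in the camera images.
- case: aluminium transit case, heavy, does not slide: 200 deep (its x) x 260 wide (y) x 152 mm high with the lid, seam 112 mm up. Origin: centre of its underside. Its -x side is the front (face at x = -100 mm) with the latch at mid-width; the lid is hinged at the rear (+x); z up. A folded handle on the lid's top rises 12 mm.
- lid (a joint): lid angle about its rear hinge, rad: 0 = metal on metal, grows as it opens. Loose on the springy seal it stands near 0.028 (front about 6 mm up); drawn tight by the latch about 0.006 to 0.009. Flattening the seal takes about 40 N at the latch; the lid weighs about 0.7 kg.
- catch_seat (a point): seat of the loop's bar on the lid's catch, at the bar centre's height, 16 mm out from the lid's face; axes as the lid's (x to the rear, z up). The catch is a steel ledge 22 mm wide (y), its top 3.5 mm below this point; its upturned lip spans 10 to 14 mm outside (-x) and ends 4.5 mm above this point. The bar may rest anywhere between face and lip. The lid's top is 8.5 mm above this point.
- lever_pivot (a point): the lever's pivot pin at mid-width of the front, 22 mm out from the front face and 94 mm above the bench; the pin lies along the case's y. Axes as the lever's own (as the case's when the lever is shut).
- lever (a joint): lever angle, rad: 0 = shut, straight down (a stop); grows outward and up; 1.57 = level, straight out; stop 2.6. Stays where left. The loop's pivot rides on it: at angle a it is 15 mm x sin(a-0.35) outward of and 15 mm x cos(a-0.35) below the lever's pivot. Loop hooked, slack ends near 1.3; pressing further draws the lid, 3 to 5 N at the pad, and below 0.35 it goes over centre and stays.
- lever_pad (a point): where to press: on the lever's red outer face (the upper one when it sticks out), 55 mm from its pivot and 9 mm outward of the pivot line. The lever is a plate 26 mm wide that ends 81 mm from the pivot in a slightly flared tip.
- loop (a joint): angle of the wire loop on the lever, rad: 0 = as when shut, grows as the loop swings outward. The loop's outward lean from upright = this - lever angle + 0.03. Turns easily but stays where it is left (0.015 N m).
- loop_bar (a point): centre of the cross bar at the free end of the wire loop: a steel U 42 mm wide outside (along the case's y), wire 7 mm thick, 68 mm from its pivot to the bar; the bar lies along the case's y. Pinch its two side wires beside the bar from above; it turns on its pivot and takes the lever along, so the bar can be carried about in the plane square to the front. At the start it stands leaning outward.
- carton_mid (a point): bystander: black water-pump carton with orange and yellow bands, 130 x 110 x 100 mm; point at its centre.
- pump_mid (a point): bystander: bare aluminium water pump with a round pulley, 84 mm across, 68 mm high, with a 40 mm side pipe; point at half height.
- tape_mid (a point): bystander: roll of brown packing tape, 104 mm across, 48 mm high; point at its centre.

How it is judged:
By the outcome, as a careful person would: the job done as asked, in the order asked, and still so for the second after the job is handed in, with the robot touching nothing.
It also fails if it takes over 48 s, if anything falls off the work surface, if the arm or the gripper's body presses on something with over 40 N, if the wrist force passes 120 N, or if a joint passes its speed limit or range.

## Robot

A 6-joint arm with a two-finger parallel gripper is mounted at the origin on the work surface. World frame = base frame: x ahead of the robot, y to its left, z up, the work surface at z = 0. Lengths are in m, angles in rad, forces in N, time in s.
With the tool pointing down it reaches from about 0.35 to 0.775 m from the base axis. Payload 5.5 kg.
Tool frame: the origin (TCP) lies on the centre line of the jaws, within the pads' length; the fingertips stand 11 mm ahead of it and the grasp point (between the pads) lies 8 mm behind it (env.tip_reach is the distance from the TCP to the fingertips, in m); z points along the fingers, x is the direction in which the jaws open and shut, and the axes are right-handed (so a half turn about z gives the same grasp; the last joint's range is limited). The gripper opens to 85 mm and grips with 20 to 120 N. Pads are 22 mm wide; open, the fingers measure 114 mm over their backs; the gripper's body (76 mm by 85 mm) begins 54 mm behind the grasp point. The pads swing forward as they close: fully open they stand 13 mm farther back than shut.
Start: joints at [-1.256, 0.313, 0.046, 1.304, 0, 1.431], TCP at [0.253, -0.517, 0.242] pointing down, gripper open.
Joint ranges: [-2.76, 2.76], [-0.86, 1.69], [-1.03, 1.26], [-2.2, 2.34], [-1.47, 1.5], [-3.14, 3.14]. Speed limits (rad/s): [2.57, 2.57, 3.14, 3.14, 3.14, 3.14].

## Interface

Orientations are given as a unit quaternion [w, x, y, z].
In Python, from workcell import env gives the robot as it stands.
- The arm moves only by the tool carry_out, never from a script. Its argument "moves" is one flat list of numbers, 7 for each row, row after row: the gripper command: -1 is shut, 1 is fully open, values between are in proportion, then the shift along the tool's x, y, z in m, then the turn, a rotation vector about the tool's x, y, z in degrees. A call has exactly 5 rows; each row shifts and turns the pose as measured when the row begins, along the tool's axes as they then stand; what a row does not reach is not made up. A row lasts 1/8 s, in which the tool goes at most 62.5 mm and 10.7 degrees, less where a joint would pass 70% of its speed; a pose out of reach is approached as far as the arm can. A call is refused whole if a number of a shift passes 0.0625 or a number of a turn 10.7, either way. A call with a gripper value outside its range is refused whole. The fingers move at their own pace and stop on an object; "squeeze" is the grip in N (left out, the last holds). Time passes only in rows, so rows that do not move let the fingers close, or fill a call up. It gives the time, the measured TCP pose, the force and the opening at its end, in the units of the state.
- env.get_state(): the state, without advancing time (a new reading comes with each control period).
- env.read_camera(name): name is "scene" or "top" or "wrist"; returns the picture (384x512x3 uint8, red, green, blue); there is no depth.
- env.calibration(name): a dict with "camera_matrix" (3x3 intrinsics, pixels), "k1" (the pictures are not rectified: a ray, as slopes to the right and down, at radius r is drawn at 1 + k1 r^2 times it, then the intrinsics apply), "rvec" (rotation vector, rad) and "tvec" (3), from world to camera coordinates, as OpenCV has them; the wrist camera has in their place "hand_eye" (4x4, takes a point from camera to tool coordinates, whose origin is the TCP and whose axes are the tool frame's). Camera axes: x right, y down, z forward; pixel columns grow to the right and rows downward; lengths in m; the calibration is good to about 2 mm. A picture is of the moment at which its call begins: read the wrist's pose just before it. calibration takes no time and is no camera call.
- env.hand_in(): hands the job in, once; it reports no verdict.
The state is a dict: "clock": time; "joint_pos": joint angles; "qvel": joint speeds; "tau": joint torques, N m; "tcp_pos": TCP position; "orientation": TCP orientation; "wrist_force": force on the tool from outside, world axes, zero at the start; "ft_torque": the same for the moment, N m; "finger_gap": finger opening in m.
Only numpy, scipy, OpenCV 4.12 (cv2) and the standard library are available. Lean on these libraries where they do the work, as an engineer would, in place of code of your own. Each camera call takes 0.05 s, during which the arm holds its last target. There are 200 camera calls.

## Working session

There is one attempt and no reset: what is moved stays moved. The work goes in short steps, Python scripts to look and compute and a tool call to move; the robot and the scene stay as the last step left them, time stands still between calls to the robot, and variables do not carry over. Pictures are saved under pics/ and viewed, about 8 in all and at most 12, crops included, and the job is handed in when it is done.

Besides the shell and the picture viewer there is one more tool, called after "Emit:" as name(argument=value, ...) on one line, values as JSON. carry_out: Moves the arm, as the interface text tells. Its arguments: {"type":"object","properties":{"moves":{"type":"array"},"squeeze":{"type":"number"}},"required":["moves"]}

```bash
mkdir -p pics; ls; cat > h.py <<'E'
import numpy as np, cv2
from scipy.spatial.transform import Rotation as R
from workcell import env
def cam(n,st=None):
    c=env.calibration(n);K=np.array(c["camera_matrix"]);
    if n=="wrist":
        st=st or env.get_state();w,x,y,z=st["orientation"]
        T=np.eye(4);T[:3,:3]=R.from_quat([x,y,z,w]).as_matrix();T[:3,3]=st["tcp_pos"]
        T=T@np.array(c["hand_eye"]);Rw=T[:3,:3].T;t=-Rw@T[:3,3]
    else:
        Rw=R.from_rotvec(np.ravel(c["rvec"])).as_matrix();t=np.ravel(c["tvec"])
    return K,c["k1"],Rw,t
def proj(C,P):
    K,k,Rw,t=C;p=np.atleast_2d(P)@Rw.T+t;s=p[:,:2]/p[:,2:];s=s*(1+k*(s**2).sum(1,keepdims=True))
    return s@K[:2,:2].T+K[:2,2]
def ray(C,uv):
    K,k,Rw,t=C;uv=np.asarray(uv,float);d=np.linalg.solve(K[:2,:2],uv-K[:2,2]);s=d.copy()
    for _ in range(20): s=d/(1+k*(s@s))
    return -Rw.T@t, Rw.T@np.array([s[0],s[1],1])
def onz(C,uv,z):
    o,d=ray(C,uv);return o+d*(z-o[2])/d[2]
def tri(rays):
    A=0;b=0
    for o,d in rays:
        d=d/np.linalg.norm(d);M=np.eye(3)-np.outer(d,d);A=A+M;b=b+M@o
    return np.linalg.solve(A,b)
E
python3 - <<'E'
from h import *
a=env.read_camera("scene");b=env.read_camera("top")
for n,i in(("scene",a),("top",b)): cv2.imwrite(f"pics/{n}0.png",cv2.cvtColor(i,cv2.COLOR_RGB2BGR))
for n in("scene","top"):
    C=cam(n);print(n,C[0].tolist(),C[1],(-C[2].T@C[3]).round(3),C[2].round(2).tolist())
print(env.calibration("wrist")); print(env.get_state())
E
```

```text
pics
scene [[410.31371800647065, 0.0, 247.24166866765546], [0.0, 410.31371800647065, 187.9246074487058], [0.0, 0.0, 1.0]] -0.033256825902861636 [ 1.135 -0.022  0.752] [[0.17, 0.99, -0.0], [0.7, -0.13, -0.7], [-0.69, 0.12, -0.71]]
top [[490.3338727803513, 0.0, 256.7457820503162], [0.0, 490.3338727803513, 187.79988134511117], [0.0, 0.0, 1.0]] 0.0519186498976365 [0.383 0.056 1.186] [[-0.01, -1.0, -0.02], [-1.0, 0.01, -0.1], [0.1, 0.02, -1.0]]
{'camera_matrix': array([[344.7686956 ,   0.        , 249.50205242],
       [  0.        , 344.7686956 , 191.8811992 ],
       [  0.        ,   0.        ,   1.        ]]), 'k1': -0.0038823611268191385, 'hand_eye': array([[ 9.99999836e-01,  1.60385997e-04,  5.49039949e-04,
        -3.32709036e-04],
       [-3.20187971e-04,  9.52360816e-01,  3.04973400e-01,
        -7.86554851e-02],
       [-4.73970671e-04, -3.04973526e-01,  9.52360711e-01,
        -1.30718299e-01],
       [ 0.00000000e+00,  0.00000000e+00,  0.00000000e+00,
         1.00000000e+00]])}
{'clock': 0.1, 'joint_pos': array([-1.25561137e+00,  3.13942803e-01,  4.50875015e-02,  1.30362763e+00,
        3.06374213e-06,  1.43118761e+00]), 'qvel': array([-5.72479812e-04, -1.14440528e-03,  4.06460102e-03, -2.89089325e-05,
        8.60671655e-04, -1.13188941e-03]), 'tau': array([ 1.66982289e-03, -4.81727600e+01,  2.99242973e+01,  1.27798843e-02,
       -2.08965621e-04,  1.08927020e-05]), 'tcp_pos': array([ 0.25243068, -0.51612511,  0.24148601]), 'orientation': array([-5.42901066e-04,  8.48314783e-01, -5.29491565e-01, -6.45305509e-04]), 'wrist_force': array([0.21901213, 0.13793641, 0.23879399]), 'ft_torque': array([-0.01997931, -0.01990324, -0.04342656]), 'finger_gap': 0.08539197652786681}
```

View pics/scene0.png

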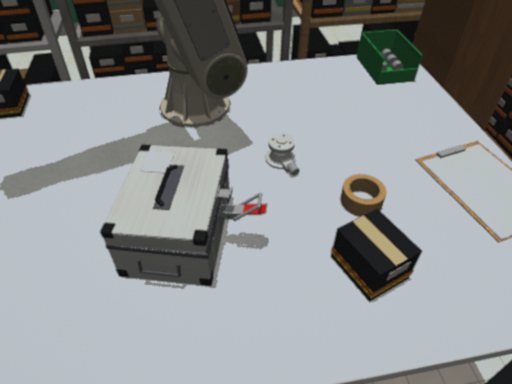

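View pics/top0.png

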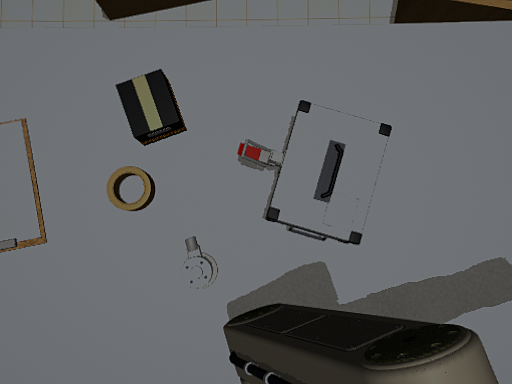

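The scene view shows the case at about (170,210), with its latch (red lever and loop) at (245,208) facing right. In the top view the lid's dark corners are at (304,106), (386,129), (355,238) and (273,214), and the latch is at (258,154). The front faces world +y. Next I'll measure the case pose and zoom in on the latch.

```bash
python3 - <<'E'
from h import *
C=cam("top");im=cv2.imread("pics/top0.png");g=im.max(2)
m=((g<60)*255).astype(np.uint8)
pts=[]
for c in [(304,106),(386,129),(355,238),(273,214)]:
    w=np.zeros_like(m);cv2.circle(w,c,11,255,-1)
    ys,xs=np.nonzero(m&w);pts.append(np.c_[xs,ys])
hull=cv2.convexHull(np.vstack(pts).astype(np.float32))[:,0]
W=np.array([onz(C,p,0.154)[:2] for p in hull],np.float32)
r=cv2.minAreaRect(W);print(r)
cor=cv2.boxPoints(r);print(cor)
S=cam("scene");sc=cv2.imread("pics/scene0.png")
for n,i in (("s",sc),("t",im)):
    h=cv2.cvtColor(i,cv2.COLOR_BGR2HSV);b=((h[...,0]<8)|(h[...,0]>172))&(h[...,1]>150)&(h[...,2]>60)
    k,l,s,ce=cv2.connectedComponentsWithStats(b.astype(np.uint8))
    print(n,[(s[j].tolist(),ce[j].round(1)) for j in range(1,k) if s[j,4]>15])
a=cv2.resize(sc[180:235,205:280],None,fx=8,fy=8,interpolation=cv2.INTER_CUBIC)
b=cv2.resize(im[130:180,230:305],None,fx=8,fy=8,interpolation=cv2.INTER_CUBIC)
b=cv2.convertScaleAbs(b,alpha=1.6)
cv2.imwrite("pics/c1.png",np.hstack([a[:400],b[:400]])[:, :1200]);
cv2.imwrite("pics/c1.png",cv2.resize(np.vstack([a,b]),None,fx=.7,fy=.7))
E
```

```text
((0.5153899192810059, -0.07896885275840759), (0.20285694301128387, 0.26791858673095703), 72.94578552246094)
[[ 0.35757452 -0.13665017]
 [ 0.61371213 -0.21522439]
 [ 0.6732053  -0.02128753]
 [ 0.4170677   0.05728668]]
s [([244, 204, 12, 8, 44], array([247.9, 206.8])), ([251, 205, 15, 9, 71], array([259.5, 209.8]))]
t [([238, 143, 6, 12, 42], array([240.5, 148.7])), ([245, 145, 16, 16, 155], array([252.6, 152.2]))]
```

View pics/c1.png

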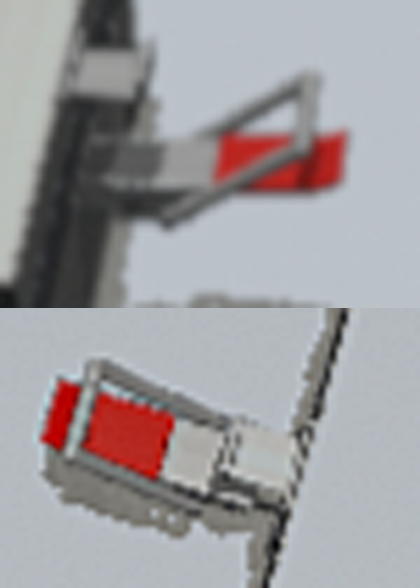

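The bar's midpoint is at about (259.8,200.3) in the scene view and (245.4,148.2) in the top view. The lever tip is at about (266.1,208.9) in the scene view and (239.5,148.6) in the top view. I'll triangulate both and check them against the case frame.

```bash
cat >> h.py <<'E'
YAW=np.arctan2(-0.9559,-0.2934); CC=np.array([0.5154,-0.0790,0.])
RC=R.from_euler('z',YAW).as_matrix()
def tocase(p): return RC.T@(np.asarray(p)-CC)
def toworld(q): return CC+RC@np.asarray(q)
E
python3 - <<'E'
from h import *
S=cam("scene");T=cam("top")
for n,s,t in [("barA",(260.7,193.9),(243.4,156.3)),("barB",(258.9,206.8),(247.3,140.2)),("barA2",(260.7,193.9),(247.3,140.2)),("barB2",(258.9,206.8),(243.4,156.3)),("bar",(259.8,200.35),(245.35,148.2)),("tip",(266.1,208.9),(239.5,148.6))]:
    a=ray(S,s);b=ray(T,t);p=tri([a,b])
    print(n,p.round(4),"case mm",(tocase(p)*1000).round(1),"reproj",(proj(S,p)-s).round(1),(proj(T,p)-t).round(1))
for n,C in(("s",S),("t",T)):
  print(n,proj(C,[toworld([-.122,0,.094]),toworld([-.1,0,.152]),toworld([-.118,0,.150])]).round(1))
E
```

```text
barA [0.5538 0.1034 0.1356] case mm [-185.6  -16.8  135.6] reproj [[-0.8  0.1]] [[-0.8 -0.1]]
barB [0.5889 0.0937 0.1356] case mm [-186.7   19.6  135.6] reproj [[-0.4  0. ]] [[-0.3 -0. ]]
barA2 [0.5832 0.0953 0.1669] case mm [-186.5   13.7  166.9] reproj [[-1.7  0.1]] [[-1.6 -0.2]]
barB2 [0.5589 0.102  0.1016] case mm [-185.8  -11.6  101.6] reproj [[ 0.5 -0. ]] [[0.5 0.1]]
bar [0.5714 0.0985 0.1354] case mm [-186.2    1.5  135.4] reproj [[-0.6  0. ]] [[-0.5 -0.1]]
tip [0.5751 0.1121 0.1105] case mm [-200.2    1.   110.5] reproj [[-0.4  0. ]] [[-0.4 -0.1]]
s [[229.2 210.4]
 [217.6 190.6]
 [226.3 192.1]]
t [[272.7 160. ]
 [283.  158.8]
 [274.9 156.5]]
```

The bar is 67 mm from the computed loop pivot (68 expected) and the tip is 80 mm from the lever pivot, so the measurement holds. The lever angle is about 1.67 and the loop leans about 0.83 outward. Now I'll plan the approach, with tool x along case y and the camera on the outer side.

```bash
cat >> h.py <<'E'
def tool(st):
    w,x,y,z=st["orientation"];return R.from_quat([x,y,z,w])
GOAL=R.from_matrix(RC@np.array([[0,1,0],[1,0,0],[0,0,-1.]]))   # tool x=case y, y=case x, z down
def plan(qcase,n,tilt=0):
    "rows (mm, deg) from now to TCP at case point qcase, tool leaned by tilt deg about tool x"
    st=env.get_state();r=tool(st);p=np.array(st["tcp_pos"]);G=GOAL*R.from_rotvec([np.radians(tilt),0,0])
    print("t",round(st["clock"],2),"case",(tocase(p)*1000).round(1),"F",(RC.T@st["wrist_force"]).round(1),"gap",round(st["finger_gap"]*1000,1))
    rv=(r.inv()*G).as_rotvec();k=max(1,int(np.ceil(np.degrees(np.abs(rv).max())/10.5)));k=min(k,n)
    print("turn total",np.degrees(rv).round(1),"over",k)
    d=(toworld(qcase)-p)/n
    for i in range(n):
        ri=r*R.from_rotvec(rv*min(i,k)/k);print(i,(ri.inv().apply(d)*1000).round(1),(np.degrees(rv)/k).round(1) if i<k else 0)
E
python3 -c "
from h import *
plan([-.183,0,.25],15)"
```

```text
t 0.1 case [ 495.  -123.1  241.5] F [-0.2  0.2  0.2] gap 85.4
turn total [ -0.1   0.1 -46.9] over 5
0 [-27.4 -36.9  -0.5] [-0.   0.  -9.4]
1 [-21.  -40.9  -0.5] [-0.   0.  -9.4]
2 [-14.1 -43.7  -0.5] [-0.   0.  -9.4]
3 [ -6.8 -45.4  -0.6] [-0.   0.  -9.4]
4 [  0.7 -45.9  -0.6] [-0.   0.  -9.4]
5 [  8.2 -45.2  -0.6] 0
6 [  8.2 -45.2  -0.6] 0
7 [  8.2 -45.2  -0.6] 0
8 [  8.2 -45.2  -0.6] 0
9 [  8.2 -45.2  -0.6] 0
10 [  8.2 -45.2  -0.6] 0
11 [  8.2 -45.2  -0.6] 0
12 [  8.2 -45.2  -0.6] 0
13 [  8.2 -45.2  -0.6] 0
14 [  8.2 -45.2  -0.6] 0
```

Emit:
carry_out(moves=[1, -0.027, -0.037, -0.003, 0, 0, -9.4, 1, -0.021, -0.041, -0.003, 0, 0, -9.4, 1, -0.014, -0.044, -0.003, 0, 0, -9.4, 1, -0.007, -0.045, -0.003, 0, 0, -9.4, 1, 0.001, -0.046, -0.002, 0, 0, -9.4], squeeze=25)

```text
clock: 0.72
tcp_pos: [0.3572, -0.3078, 0.2529]
orientation: [-0.003, 0.99, -0.138, -0.002]
wrist_force: [0.5, -0.6, 0.2]
finger_gap: 0.0853
```

Emit:
carry_out(moves=[1, 0.008, -0.046, -0.001, 0, 0, 0, 1, 0.008, -0.046, -0.001, 0, 0, 0, 1, 0.008, -0.046, -0.001, 0, 0, 0, 1, 0.008, -0.046, -0.001, 0, 0, 0, 1, 0.008, -0.046, -0.001, 0, 0, 0])

```text
clock: 1.35
tcp_pos: [0.4596, -0.0896, 0.2578]
orientation: [-0.003, 0.991, -0.137, -0.002]
wrist_force: [-0.1, -0.5, -0.2]
finger_gap: 0.0856
```

```bash
python3 -c "
from h import *
plan([-.183,0,.25],5)"
```

```text
t 1.35 case [ 26.5 -50.2 257.8] F [ 0.5  0.1 -0.2] gap 85.6
turn total [-0.3  0.3  1.3] over 1
0 [ 11.  -41.7   1.7] [-0.3  0.3  1.3]
1 [ 10.  -41.9   1.6] 0
2 [ 10.  -41.9   1.6] 0
3 [ 10.  -41.9   1.6] 0
4 [ 10.  -41.9   1.6] 0
```

Emit:
carry_out(moves=[1, 0.01, -0.043, 0.002, 0, 0, 1.3, 1, 0.01, -0.043, 0.002, 0, 0, 0, 1, 0.01, -0.043, 0.002, 0, 0, 0, 1, 0.01, -0.043, 0.002, 0, 0, 0, 1, 0.01, -0.043, 0.002, 0, 0, 0])

```text
clock: 1.98
tcp_pos: [0.5714, 0.1094, 0.247]
orientation: [-0.003, 0.989, -0.148, -0.004]
wrist_force: [1.2, -0.1, -0.0]
finger_gap: 0.0856
```

```bash
python3 -c "
from h import *
plan([-.183,0,.16],3)
st=env.get_state();C=cam('wrist',st);im=env.read_camera('wrist')[...,::-1]
cv2.imwrite('pics/w1.png',im)
for q in [(-.186,-.0175,.1354),(-.186,.0175,.1354),(-.116,0,.1495),(-.1225,-.013,.094)]: print(q,proj(C,toworld(q)).round(1))
"
```

```text
t 1.98 case [-196.5   -1.7  247. ] F [-0.3  1.1 -0. ] gap 85.6
turn total [-0.3  0.5 -0. ] over 1
0 [ 0.8  4.6 29. ] [-0.3  0.5 -0. ]
1 [ 0.6  4.5 29. ] 0
2 [ 0.6  4.5 29. ] 0
(-0.186, -0.0175, 0.1354) [[229.2 207.1]]
(-0.186, 0.0175, 0.1354) [[276.  207.3]]
(-0.116, 0, 0.1495) [[252.4 298.8]]
(-0.1225, -0.013, 0.094) [[238.2 256.7]]
```

View pics/w1.png

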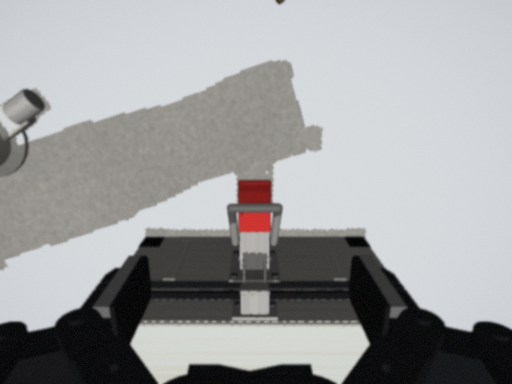

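The wrist view shows the bar at (232–279, 207) and the catch at (255, 302). The prediction was right in row and about 2.5 px too far left, so I'll shift the case frame +1.8 mm in y and descend.

```bash
echo 'CC=CC+RC@np.array([0,.0018,0])' >> h.py; python3 -c "
from h import *
plan([-.183,0,.120],5)"
```

```text
t 2.02 case [-201.1   -2.8  246.1] F [-3.2  3.6 -0. ] gap 85.7
turn total [-0.4  0.4  0.2] over 1
0 [ 0.7  3.8 25.2] [-0.4  0.4  0.2]
1 [ 0.6  3.6 25.2] 0
2 [ 0.6  3.6 25.2] 0
3 [ 0.6  3.6 25.2] 0
4 [ 0.6  3.6 25.2] 0
```

Emit:
carry_out(moves=[1, 0.001, 0.009, 0.025, -0.4, 0.4, 0.2, 1, 0.001, 0.007, 0.025, 0, 0, 0, 1, 0, 0.002, 0.025, 0, 0, 0, 1, 0, 0, 0.025, 0, 0, 0, 1, 0, 0, 0.012, 0, 0, 0])

```text
clock: 2.65
tcp_pos: [0.5695, 0.0976, 0.129]
orientation: [-0.0, 0.989, -0.146, -0.001]
wrist_force: [0.2, 0.5, 0.5]
finger_gap: 0.0852
```

```bash
python3 -c "
from h import *
plan([-.183,0,.120],1)"
```

```text
t 2.65 case [-184.7   -1.9  129. ] F [-0.6  0.   0.5] gap 85.2
turn total [0.  0.2 0.2] over 1
0 [1.9 1.7 9. ] [0.  0.2 0.2]
```

Emit:
carry_out(moves=[1, 0.002, 0.002, 0.007, 0, 0, 0, 1, 0, 0, 0, 0, 0, 0, -1, 0, 0, 0, 0, 0, 0, -1, 0, 0, 0, 0, 0, 0, -1, 0, 0, 0, 0, 0, 0], squeeze=25)

```text
clock: 3.28
tcp_pos: [0.5707, 0.0954, 0.1232]
orientation: [-0.001, 0.989, -0.146, -0.002]
wrist_force: [-3.7, 0.9, -0.4]
finger_gap: 0.0407
```

Emit:
carry_out(moves=[-1, 0, 0, 0, 0, 0, 0, -1, 0, 0, 0, 0, 0, 0, -1, 0, 0, 0, 0, 0, 0, -1, 0, 0, 0, 0, 0, 0, -1, 0, 0, 0, 0, 0, 0])

```text
clock: 3.9
tcp_pos: [0.5705, 0.0953, 0.1234]
orientation: [-0.0, 0.989, -0.146, -0.001]
wrist_force: [-2.0, 0.1, -0.4]
finger_gap: 0.0407
```

```bash
python3 -c "
from h import *
plan([-.183,0,.140],3)
st=env.get_state();C=cam('wrist',st);im=env.read_camera('wrist')[...,::-1]
cv2.imwrite('pics/w2.png',im)
print(proj(C,[toworld((-.186,y,.1354)) for y in (-.0175,.0175)]).round(1))
"
```

```text
t 3.9 case [-182.8   -0.2  123.4] F [ 0.5 -1.9 -0.4] gap 40.7
turn total [-0.   0.2  0.3] over 1
0 [ 0.1 -0.1 -5.5] [-0.   0.2  0.3]
1 [ 0.1 -0.1 -5.5] 0
2 [ 0.1 -0.1 -5.5] 0
[[205.3 281.9]
 [293.9 282.5]]
```

View pics/w2.png

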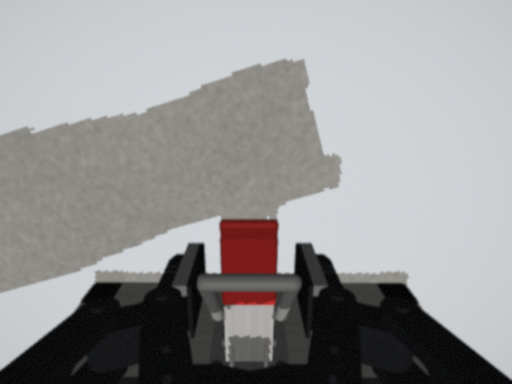

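The bar is gripped across its side wires at (200–300, 284), with a gap of 40.7 mm. Now I'll compute the carrying path as a two-link chain: a 15 mm crank and the loop.

```bash
cat > ik.py <<'E'
from h import *
from scipy.optimize import fsolve
# outward o=-x, up z (mm), lever pivot at o=122,z=94
def ik(o,z,a0):
    f=lambda v:[122+15*np.sin(v[0]-.35)+68*np.sin(v[1])-o, 94-15*np.cos(v[0]-.35)+68*np.cos(v[1])-z]
    return fsolve(f,a0)
v=ik(186,135.4,[1.67,.83]);print(v)
off=None
for o,z in [(186,135.4),(175,146),(163,156),(150,163),(138,166),(128,166),(117,166),(116,160),(116,154),(116,150),(116,147)]:
    v=ik(o,z,v);s=v[1];g=np.array([o-5*np.sin(s),z-5*np.cos(s)])
    if off is None: off=np.array([182.8,123.4])-g
    t=g+off;print((o,z),"a,lean",v.round(2),"TCP case x,z",(-t[0]).round(1),t[1].round(1))
E
python3 ik.py
```

```text
[1.5891393  0.82214776]
(186, 135.4) a,lean [1.59 0.82] TCP case x,z -182.8 123.4
(175, 146) a,lean [1.65 0.6 ] TCP case x,z -172.6 133.3
(163, 156) a,lean [1.87 0.39] TCP case x,z -161.5 142.8
(150, 163) a,lean [2.07 0.19] TCP case x,z -149.5 149.5
(138, 166) a,lean [2.19 0.02] TCP case x,z -138.3 152.4
(128, 166) a,lean [ 2.23 -0.12] TCP case x,z -129.1 152.4
(117, 166) a,lean [ 2.37 -0.28] TCP case x,z -118.8 152.6
(116, 160) a,lean [ 2.01 -0.31] TCP case x,z -118.0 146.6
(116, 154) a,lean [ 1.59 -0.3 ] TCP case x,z -117.9 140.6
(116, 150) a,lean [ 1.21 -0.26] TCP case x,z -117.7 136.6
(116, 147) a,lean [ 0.7  -0.17] TCP case x,z -117.3 133.5
```

Emit:
carry_out(moves=[-1, 0, 0.005, -0.005, 0, 0, 0, -1, 0, 0.008, -0.008, 0, 0, 0, -1, 0, 0.008, -0.007, 0, 0, 0, -1, 0, 0.008, -0.006, 0, 0, 0, -1, 0, 0.004, -0.002, 0, 0, 0])

```text
clock: 4.58
tcp_pos: [0.56, 0.0622, 0.1519]
orientation: [-0.001, 0.989, -0.146, -0.002]
wrist_force: [1.1, 2.2, -4.5]
finger_gap: 0.0411
```

```bash
python3 -c "
from h import *
plan([-.1385,0,.1525],4)"
```

```text
t 4.58 case [-148.1   -0.6  151.9] F [-2.4  0.4 -4.5] gap 41.1
turn total [-0.1  0.3  0.3] over 1
0 [ 0.1  2.4 -0.2] [-0.1  0.3  0.3]
1 [ 0.1  2.4 -0.2] 0
2 [ 0.1  2.4 -0.2] 0
3 [ 0.1  2.4 -0.2] 0
```

Emit:
carry_out(moves=[-1, 0, 0.006, -0.001, 0, 0, 0, -1, 0, 0.006, 0, 0, 0, 0, -1, 0, 0.005, 0, 0, 0, 0, -1, 0, 0.003, 0, 0, 0, 0, -1, 0, 0, 0, 0, 0, 0])

```text
clock: 5.2
tcp_pos: [0.5541, 0.0424, 0.154]
orientation: [-0.003, 0.989, -0.146, -0.002]
wrist_force: [-0.6, 1.9, -0.8]
finger_gap: 0.0409
```

```bash
python3 -c "
from h import *
plan([-.1185,0,.1525],3)
st=env.get_state();C=cam('wrist',st);im=env.read_camera('wrist')[...,::-1]
s=env.read_camera('scene')[...,::-1]
cv2.imwrite('pics/s3.png',np.hstack([cv2.resize(s[160:250,190:290],None,fx=4,fy=4,interpolation=2),im[24:384,60:460]]))
print(proj(C,[toworld((-.116,y,.1495)) for y in (-.011,.011)]).round(1))
"
```

```text
t 5.2 case [-127.5   -0.4  154. ] F [-1.6 -1.1 -0.8] gap 40.9
turn total [-0.3  0.2  0.3] over 1
0 [0.1 3.  0.5] [-0.3  0.2  0.3]
1 [0.1 3.  0.5] 0
2 [0.1 3.  0.5] 0
[[225.6 290.2]
 [274.1 290.5]]
```

View pics/s3.png

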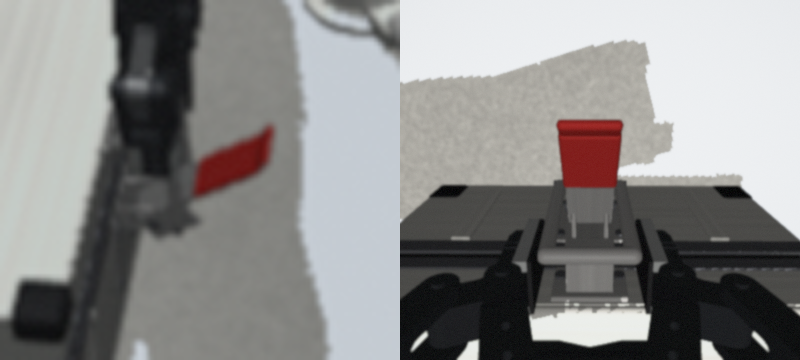

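The lever is raised to about 2.2 and the bar is still gripped, at wrist pixels (198–303, 281). I'll check its position against the model.

```bash
python3 -c "
from h import *
st=env.get_state();C=cam('wrist',st)
for z in (.160,.166,.170): print((tocase(onz(C,(250.5,280.5),z))*1000).round(1),[ (tocase(onz(C,(u,280.5),z))*1000).round(1)[1] for u in (198,303)])
plan([-.1185,0,.1525],3)"
```

```text
[-127.8    0.2  160. ] [np.float64(-21.5), np.float64(22.0)]
[-131.6    0.2  166. ] [np.float64(-20.5), np.float64(20.9)]
[-134.1    0.2  170. ] [np.float64(-19.8), np.float64(20.2)]
t 5.3 case [-127.6   -0.4  154. ] F [-2.6 -2.1 -1.6] gap 40.4
turn total [-0.3  0.2  0.3] over 1
0 [0.1 3.  0.5] [-0.3  0.2  0.3]
1 [0.1 3.  0.5] 0
2 [0.1 3.  0.5] 0
```

Emit:
carry_out(moves=[-1, 0, 0.006, 0, 0, 0, 0, -1, 0, 0.005, 0, 0, 0, 0, -1, 0, 0.001, 0, 0, 0, 0, -1, 0, 0, 0.004, 0, 0, 0, -1, 0, 0, 0.002, 0, 0, 0])

```text
clock: 5.92
tcp_pos: [0.5506, 0.0306, 0.1486]
orientation: [-0.003, 0.989, -0.145, -0.001]
wrist_force: [-1.1, 4.9, 3.3]
finger_gap: 0.0405
```

```bash
python3 -c "
from h import *
plan([-.116,0,.1400],3)"
```

```text
t 5.92 case [-115.1   -0.3  148.6] F [-4.3 -2.5  3.3] gap 40.5
turn total [-0.3  0.2  0.4] over 1
0 [ 0.1 -0.3  2.9] [-0.3  0.2  0.4]
1 [ 0.1 -0.3  2.9] 0
2 [ 0.1 -0.3  2.9] 0
```

Emit:
carry_out(moves=[-1, 0, 0, 0.003, 0, 0, 0, -1, 0, 0, 0.002, 0, 0, 0, -1, 0, 0, 0.002, 0, 0, 0, -1, 0, 0, 0, 0, 0, 0, -1, 0, 0, 0, 0, 0, 0])

```text
clock: 6.55
tcp_pos: [0.5504, 0.03, 0.1411]
orientation: [-0.002, 0.989, -0.145, -0.001]
wrist_force: [-2.3, 3.1, 2.7]
finger_gap: 0.0413
```

```bash
python3 -c "
from h import *
plan([-.116,0,.1400],3)
st=env.get_state();C=cam('wrist',st);im=env.read_camera('wrist')[...,::-1]
cv2.imwrite('pics/w4.png',cv2.resize(im[180:340,150:350],None,fx=3,fy=3,interpolation=2))
print(proj(C,[toworld((x,0,z)) for x,z in((-.116,.1495),(-.126,.154),(-.130,.154),(-.1,.158))]).round(1))
"
```

```text
t 6.55 case [-114.5   -0.3  141.1] F [-2.3 -3.1  2.7] gap 41.3
turn total [-0.2  0.2  0.3] over 1
0 [ 0.1 -0.5  0.4] [-0.2  0.2  0.3]
1 [ 0.1 -0.5  0.4] 0
2 [ 0.1 -0.5  0.4] 0
[[249.7 281. ]
 [249.9 264.7]
 [249.9 255.4]
 [249.4 328. ]]
```

View pics/w4.png

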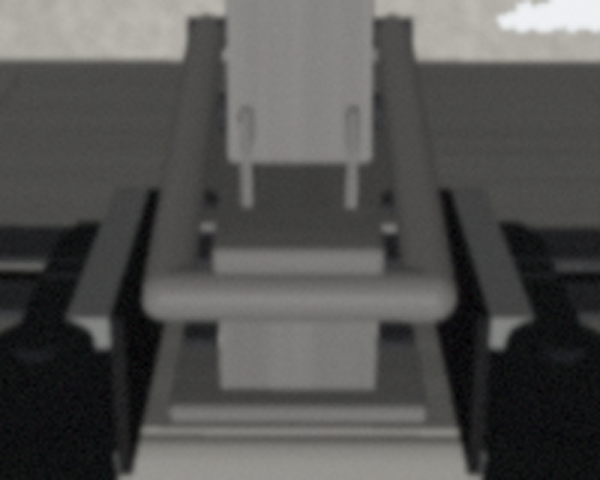

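The bar (rows 272–286) sits just behind the lip's bright top edge (rows 263–270), above the ledge. I'll lower it until it seats.

Emit:
carry_out(moves=[-1, 0, 0.001, 0.002, 0, 0, 0, -1, 0, 0, 0.002, 0, 0, 0, -1, 0, 0, 0.001, 0, 0, 0, -1, 0, 0, 0, 0, 0, 0, -1, 0, 0, 0, 0, 0, 0])

```text
clock: 7.22
tcp_pos: [0.5504, 0.0299, 0.1398]
orientation: [-0.003, 0.989, -0.145, 0.0]
wrist_force: [-1.2, 2.2, 1.8]
finger_gap: 0.0408
```

Emit:
carry_out(moves=[-1, 0, 0, 0.003, 0, 0, 0, -1, 0, 0, 0.003, 0, 0, 0, -1, 0, 0, 0.003, 0, 0, 0, -1, 0, 0, 0, 0, 0, 0, -1, 0, 0, 0, 0, 0, 0])

```text
clock: 7.85
tcp_pos: [0.5503, 0.0299, 0.1396]
orientation: [-0.002, 0.989, -0.145, 0.003]
wrist_force: [-1.2, 2.4, 2.3]
finger_gap: 0.041
```

```bash
python3 -c "
from h import *
plan([-.116,0,.1400],1)
st=env.get_state();C=cam('wrist',st);im=env.read_camera('wrist')[...,::-1]
cv2.imwrite('pics/w5.png',cv2.resize(im[180:340,150:350],None,fx=3,fy=3,interpolation=2))
g=im.astype(int).sum(2)[235:330,250]//3;print(g)
"
```

```text
t 7.85 case [-114.4   -0.4  139.6] F [-1.9 -1.9  2.3] gap 41.0
turn total [-0.3 -0.3  0.4] over 1
0 [ 0.4 -1.6 -0.4] [-0.3 -0.3  0.4]
[ 69  62  61  62  61  60  60  61  60  62  61  61  61  62  63  60  61  60
  63  62  63  65  65  65  66  67  80  96 109 119 122 122 119 119 114 102
  91  93  97 102 107 114 122 127 129 129 125 121 114 112 108 110 119 122
 126 127 124 125 125 125 125 125 124 125 125 125 125 125 125 124 125 124
 122 117  98  77  67  64  68  79  99 110 119 117 110  98  95 111 124 115
  97  96 105 119 126]
```

The downward moves stopped with the TCP at 139.6, which puts the bar at about 149.6, the expected seat height, so the bar is on the ledge. I'll release, rise and check.

Emit:
carry_out(moves=[0.5, 0, 0, 0, 0, 0, 0, 0.5, 0, 0, 0, 0, 0, 0, 0.5, 0, 0, 0, 0, 0, 0, 0.5, 0, 0, -0.01, 0, 0, 0, 0.5, 0, 0, -0.02, 0, 0, 0])

```text
clock: 8.52
tcp_pos: [0.5503, 0.0282, 0.1678]
orientation: [-0.001, 0.989, -0.145, 0.002]
wrist_force: [-0.3, -0.7, 0.7]
finger_gap: 0.0639
```

Emit:
carry_out(moves=[0.5, 0, -0.01, -0.03, 0, 0, 0, 0, 0, -0.02, -0.03, 0, 0, 0, -1, 0, -0.03, -0.01, 0, 0, 0, -1, 0, -0.015, 0, 0, 0, 0, -1, 0, 0, 0, 0, 0, 0])

```text
clock: 9.15
tcp_pos: [0.5736, 0.1008, 0.2443]
orientation: [-0.001, 0.989, -0.146, 0.005]
wrist_force: [-0.3, 0.2, 0.1]
finger_gap: 0.0001
```

```bash
python3 -c "
from h import *
plan([-.18,0,.20],1)
st=env.get_state();C=cam('wrist',st);im=env.read_camera('wrist')[...,::-1]
s=env.read_camera('scene')[...,::-1]
cv2.imwrite('pics/s6.png',np.hstack([cv2.resize(s[170:240,200:280],None,fx=5,fy=5,interpolation=2)[:350],cv2.resize(im[200:375,165:365],None,fx=2,fy=2,interpolation=2)]))
print(proj(C,[toworld((x,0,z)) for x,z in((-.116,.1495),(-.126,.154),(-.130,.154),(-.1,.158))]).round(1))
"
```

```text
t 9.15 case [-189.     1.1  244.3] F [-0.1 -0.3  0.1] gap 0.1
turn total [-0.2 -0.5  0.3] over 1
0 [-1.5  9.1 44.2] [-0.2 -0.5  0.3]
[[246.1 292.2]
 [246.2 284. ]
 [246.2 279.2]
 [246.1 317.3]]
```

View pics/s6.png

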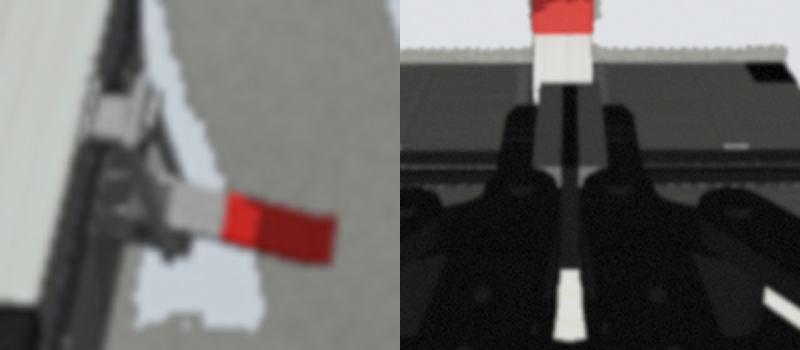

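The scene view shows the loop running up behind the catch (bar end at about (231,188)) and the lever drooping, with its tip at about (266.6,218). I'll compute the lever angle and plan the press with the shut fingers tilted outward by 35°.

```bash
cat > press.py <<'E'
from h import *
import sys
th=np.radians(35)
def tcp(a):
    return np.array([-(122+55*np.sin(a)+9*np.cos(a)+11*np.sin(th)),0,94-55*np.cos(a)+9*np.sin(a)+11*np.cos(th)])/1000
def tl(a,b):   # step between angles in tilted tool axes, mm
    return (RC@(tcp(b)-tcp(a)))
if __name__=="__main__":
    S=cam("scene");o,d=ray(S,(266.6,218));o=tocase(o);d=RC.T@d;p=o-d*o[1]/d[1];p=p*1000
    ang=np.arctan2(-p[0]-122,-(p[2]-94));print("tip",p.round(1),"a~",ang-np.arctan2(9,81),np.hypot(-p[0]-122,p[2]-94))
    for a in np.arange(1.4,-.11,-.1): 
        d=(R.from_rotvec([th,0,0]).as_matrix()@np.array([0,(tcp(a-.1)-tcp(a))[0],-(tcp(a-.1)-tcp(a))[2]]))*1000
        print(round(a,1),(tcp(a)*1000).round(1),"next tool y,z",d[1:].round(1))
    q=tcp(1.4);q[2]+=.04;q[0]-=.01;plan(q,5,-35)
E
python3 press.py
```

```text
tip [-203.     0.    82.7] a~ 1.321238985002407 81.74048855237052
1.4 [-184.     0.   102.5] next tool y,z [-2.9  4.7]
1.3 [-183.7    0.    97. ] next tool y,z [-2.4  5. ]
1.2 [-182.8    0.    91.5] next tool y,z [-1.9  5.2]
1.1 [-181.4    0.    86.1] next tool y,z [-1.4  5.4]
1.0 [-179.5    0.    80.9] next tool y,z [-0.8  5.5]
0.9 [-177.     0.    75.9] next tool y,z [-0.3  5.6]
0.8 [-174.     0.    71.1] next tool y,z [0.3 5.6]
0.7 [-170.6    0.    66.7] next tool y,z [0.8 5.5]
0.6 [-166.8    0.    62.7] next tool y,z [1.4 5.4]
0.5 [-162.6    0.    59.1] next tool y,z [1.9 5.2]
0.4 [-158.     0.    55.9] next tool y,z [2.4 5. ]
0.3 [-153.2    0.    53.1] next tool y,z [2.9 4.8]
0.2 [-148.1    0.    50.9] next tool y,z [3.4 4.4]
0.1 [-142.8    0.    49.2] next tool y,z [3.8 4.1]
-0.0 [-137.3    0.    48. ] next tool y,z [4.2 3.7]
-0.1 [-131.8    0.    47.4] next tool y,z [4.5 3.3]
t 9.25 case [-188.     0.9  243.9] F [-0.4  0.2  0.5] gap 0.0
turn total [-35.1  -0.5   0. ] over 4
0 [-0.3 -1.2 20.3] [-8.8 -0.1  0. ]
1 [-0.3 -4.2 19.9] [-8.8 -0.1  0. ]
2 [-0.3 -7.2 19. ] [-8.8 -0.1  0. ]
3 [ -0.2 -10.   17.7] [-8.8 -0.1  0. ]
4 [ -0.2 -12.6  15.9] 0
```

Lever angle is about 1.32 and the tip radius 81.7 mm, which matches a hooked loop at the end of its slack. Tilting and approaching the pad.

Emit:
carry_out(moves=[-1, -0.001, -0.001, 0.02, -8.8, 0, 0, -1, 0, -0.004, 0.02, -8.8, 0, 0, -1, 0, -0.007, 0.019, -8.8, 0, 0, -1, 0, -0.01, 0.017, -8.8, 0, 0, -1, 0, -0.008, 0.01, 0, 0, 0])

```text
clock: 9.88
tcp_pos: [0.574, 0.0975, 0.1474]
orientation: [0.309, 0.939, -0.144, -0.043]
wrist_force: [0.1, 0.0, -0.5]
finger_gap: 0.0004
```

```bash
python3 -c "
from press import *
plan(tcp(1.3),5,-35)"
```

```text
t 9.88 case [-185.9    2.4  147.4] F [-0.   0.1 -0.5] gap 0.4
turn total [ 1.3 -0.3 -0.5] over 1
0 [-0.6 -5.6  8.4] [ 1.3 -0.3 -0.5]
1 [-0.5 -5.4  8.5] 0
2 [-0.5 -5.4  8.5] 0
3 [-0.5 -5.4  8.5] 0
4 [-0.5 -5.4  8.5] 0
```

Emit:
carry_out(moves=[-1, -0.002, -0.007, 0.011, 1, 0, -0.4, -1, -0.001, -0.007, 0.01, 0, 0, 0, -1, 0, -0.006, 0.01, 0, 0, 0, -1, 0, -0.005, 0.008, 0, 0, 0, -1, 0, -0.003, 0.005, 0, 0, 0])

```text
clock: 10.5
tcp_pos: [0.571, 0.0921, 0.0952]
orientation: [0.297, 0.943, -0.144, -0.041]
wrist_force: [-1.9, 0.2, 2.2]
finger_gap: 0.0002
```

```bash
python3 -c "
from press import *
plan(tcp(1.1),4,-35)"
```

```text
t 10.5 case [-179.9    1.1   95.2] F [ 0.4 -1.8  2.2] gap 0.2
turn total [-0.1 -0.3 -0.4] over 1
0 [-0.3 -1.6  1.7] [-0.1 -0.3 -0.4]
1 [-0.3 -1.6  1.7] 0
2 [-0.3 -1.6  1.7] 0
3 [-0.3 -1.6  1.7] 0
```

Contact at 2.2 N. I'll press along the arc.

Emit:
carry_out(moves=[-1, -0.001, -0.004, 0.006, 0, 0, 0, -1, 0, -0.003, 0.007, 0, 0, 0, -1, 0, -0.002, 0.007, 0, 0, 0, -1, 0, -0.001, 0.007, 0, 0, 0, -1, 0, 0, 0.007, 0, 0, 0])

```text
clock: 11.12
tcp_pos: [0.5681, 0.0813, 0.0616]
orientation: [0.297, 0.943, -0.144, -0.039]
wrist_force: [0.8, 0.9, 2.7]
finger_gap: 0.0001
```

```bash
python3 -c "
from press import *
plan(tcp(.5),5,-35)"
```

```text
t 11.12 case [-168.7    1.6   61.6] F [-1.1  0.5  2.7] gap 0.1
turn total [-0.1 -0.5 -0.4] over 1
0 [-0.3  0.7  1.1] [-0.1 -0.5 -0.4]
1 [-0.3  0.7  1.1] 0
2 [-0.3  0.7  1.1] 0
3 [-0.3  0.7  1.1] 0
4 [-0.3  0.7  1.1] 0
```

Emit:
carry_out(moves=[-1, -0.001, 0.002, 0.006, 0, 0, 0, -1, 0, 0.003, 0.006, 0, 0, 0, -1, 0, 0.003, 0.006, 0, 0, 0, -1, 0, 0.004, 0.006, 0, 0, 0, -1, 0, 0.004, 0.005, 0, 0, 0])

```text
clock: 11.75
tcp_pos: [0.5593, 0.0554, 0.045]
orientation: [0.292, 0.945, -0.144, -0.039]
wrist_force: [0.7, 38.6, 23.4]
finger_gap: 0.0001
```

```bash
python3 -c "
from press import *
plan(tcp(0),5,-35)"
```

```text
t 11.75 case [-141.4    0.7   45. ] F [-37.1 -10.7  23.4] gap 0.1
turn total [-0.7 -0.5 -0.5] over 1
0 [-0.1  1.  -0. ] [-0.7 -0.5 -0.5]
1 [-0.1  1.  -0. ] 0
2 [-0.1  1.  -0. ] 0
3 [-0.1  1.  -0. ] 0
4 [-0.1  1.  -0. ] 0
```

The force rose to 37 N at the end of the arc, so the lever is against its stop. I'll back off and look.

Emit:
carry_out(moves=[-1, 0, 0, 0, 0, 0, 0, -1, 0, -0.012, -0.018, 0, 0, 0, -1, 0, -0.02, -0.03, 0, 0, 0, -1, 0, -0.02, -0.04, 0, 0, 0, -1, 0, 0, -0.05, 0, 0, 0])

```text
clock: 12.38
tcp_pos: [0.5917, 0.1706, 0.129]
orientation: [0.293, 0.944, -0.145, -0.042]
wrist_force: [1.3, 0.3, -0.3]
finger_gap: -0.0
```

```bash
python3 -c "
from press import *
plan(tcp(0),5,-35)
st=env.get_state();C=cam('wrist',st);im=env.read_camera('wrist')[...,::-1]
s=env.read_camera('scene')[...,::-1]
cv2.imwrite('pics/s7.png',np.hstack([cv2.resize(s[170:240,200:280],None,fx=5,fy=5,interpolation=2)[:350],cv2.resize(im,None,fx=.78,fy=.78)[:299].repeat(1,0) if 0 else cv2.resize(im,(400,350))]))
print(proj(C,[toworld((x,0,z)) for x,z in((-.116,.144),(-.131,.039),(-.131,.013))]).round(1))
print('scene pad/tip if shut',proj(cam('scene'),[toworld((x,0,z)) for x,z in((-.131,.039),(-.131,.013))]).round(1))
"
```

```text
t 12.38 case [-261.    -2.1  129. ] F [-0.7  1.1 -0.3] gap -0.0
turn total [-0.5 -0.1 -0.4] over 1
0 [ 0.5 11.2 27.4] [-0.5 -0.1 -0.4]
1 [ 0.4 11.  27.5] 0
2 [ 0.4 11.  27.5] 0
3 [ 0.4 11.  27.5] 0
4 [ 0.4 11.  27.5] 0
[[253.3 375.8]
 [251.9 241. ]
 [251.6 216.7]]
scene pad/tip if shut [[233.9 227.8]
 [234.3 235. ]]
```

View pics/s7.png

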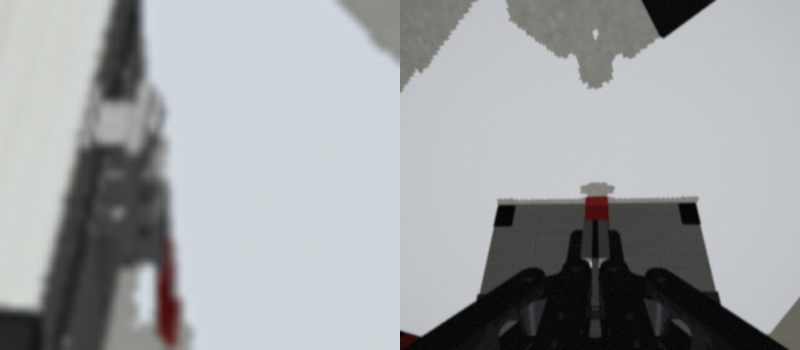

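The scene view shows the red lever vertical against the case, tip at about (234,238). In the wrist view the tip is at (252,216), against (251.6,216.7) predicted for shut. I'll move clear with open fingers for one close look at the loop and lid.

Emit:
carry_out(moves=[1, 0, 0.025, -0.035, 0, 0, 0, 1, 0, 0.025, -0.035, 0, 0, 0, 1, 0, 0.025, -0.02, 0, 0, 0, 1, 0, 0, 0, 0, 0, 0, 1, 0, 0, 0, 0, 0, 0])

```text
clock: 13.1
tcp_pos: [0.5889, 0.1596, 0.2494]
orientation: [0.292, 0.944, -0.145, -0.04]
wrist_force: [-0.6, 0.7, -0.4]
finger_gap: 0.0854
```

```bash
python3 -c "
from press import *
plan([-.25,0,.25],5,-35)
st=env.get_state();C=cam('wrist',st);im=env.read_camera('wrist')[...,::-1]
s=env.read_camera('scene')[...,::-1].copy();t=env.read_camera('top')[...,::-1].copy()
P=proj(C,[toworld((x,0,z)) for x,z in((-.116,.144),(-.126,.150),(-.122,.094),(-.131,.013))]).round(1);print(P)
u,v=P[0].astype(int);y0=max(0,min(v-90,384-175))
cv2.imwrite('pics/w8.png',np.hstack([cv2.resize(im[y0:y0+175,u-80:u+80],None,fx=3,fy=3,interpolation=2),cv2.resize(s[175:240,205:245],None,fx=8,fy=8,interpolation=2)[:525] if 0 else cv2.resize(s[178:238,205:241],(315,525),interpolation=2)]))
# lid front edge shift in the scene view, bystander change
s0=cv2.imread('pics/scene0.png');t0=cv2.imread('pics/top0.png')
for n,(x,y,w,h) in dict(frontcorner=(195,228,26,24),rearcorner=(212,145,22,16),carton=(325,205,100,95),tape=(335,170,60,50),pump=(258,128,50,50)).items():
    a=cv2.cvtColor(s0[y:y+h,x:x+w],cv2.COLOR_BGR2GRAY).astype(np.float32);b=cv2.cvtColor(s[y:y+h,x:x+w],cv2.COLOR_BGR2GRAY).astype(np.float32)
    print(n,np.round(cv2.phaseCorrelate(a,b,cv2.createHanningWindow((w,h),cv2.CV_32F)),2),abs(a-b).mean().round(1))
S=cam('scene');print('expected front corner lid shift',proj(S,[toworld((-.1,.13,.158)),toworld((-.1,.13,.1535))]).round(2))
"
```

```text
t 13.1 case [-249.7   -1.6  249.4] F [-0.5 -0.7 -0.4] gap 85.4
turn total [-0.7 -0.3 -0.5] over 1
0 [ 0.3  0.  -0.1] [-0.7 -0.3 -0.5]
1 [ 0.3  0.  -0.1] 0
2 [ 0.3  0.  -0.1] 0
3 [ 0.3  0.  -0.1] 0
4 [ 0.3  0.  -0.1] 0
[[250.4 228.9]
 [250.4 228.7]
 [249.8 183.1]
 [249.  122.3]]Traceback (most recent call last):
  File "<string>", line 13, in <module>
    print(n,np.round(cv2.phaseCorrelate(a,b,cv2.createHanningWindow((w,h),cv2.CV_32F)),2),abs(a-b).mean().round(1))
            ~~~~~~~~^^^^^^^^^^^^^^^^^^^^^^^^^^^^^^^^^^^^^^^^^^^^^^^^^^^^^^^^^^^^^^^^^^^^^
    return _wrapfunc(a, 'round', decimals=decimals, out=out)
    return _wrapit(obj, method, *args, **kwds)
    conv = _array_converter(obj)
ValueError: setting an array element with a sequence. The requested array has an inhomogeneous shape after 1 dimensions. The detected shape was (2,) + inhomogeneous part.
```

View pics/w8.png

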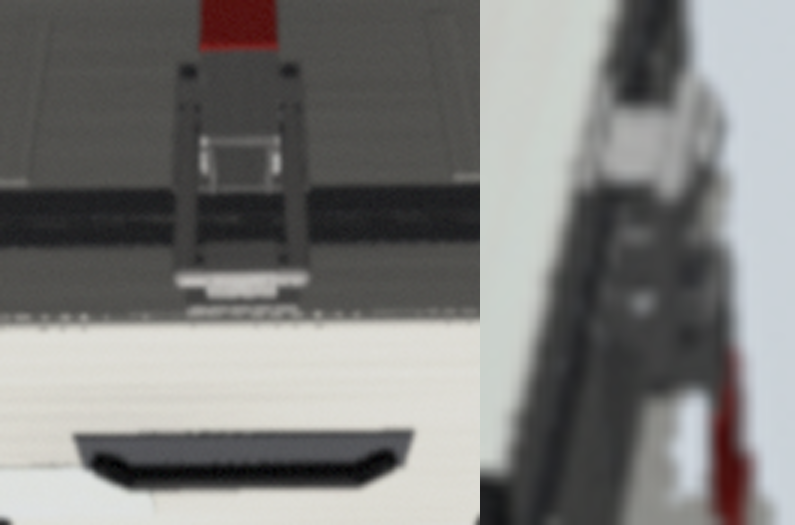

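In the close view the bar is at crop row 278 (image row about 231.6), with the catch at columns 207–275, but the lip and bar lie on nearly the same sight line. To settle it I'll intersect the bar's ray with the 68 mm circle about the shut loop pivot. I'll also check how far the lid dropped and whether the bystanders moved.

```bash
python3 - <<'E'
from h import *
st=env.get_state();C=cam('wrist',st)
o,d=ray(C,(250,231.6));o=tocase(o)*1000;d=RC.T@d
for x in (-112,-116,-120,-124,-128,-134,-138):
    p=o+d*(x-o[0])/d[0];print("bar",p.round(1),"dist to shut loop pivot",np.hypot(p[0]+116.9,p[2]-79.9).round(1))
s0=cv2.imread('pics/scene0.png');s=env.read_camera('scene')[...,::-1].copy()
t0=cv2.imread('pics/top0.png');t=env.read_camera('top')[...,::-1].copy()
G=lambda i:cv2.cvtColor(i,cv2.COLOR_BGR2GRAY).astype(np.float32)
def pc(a,b,n,x,y,w,h):
    A,B=G(a)[y:y+h,x:x+w],G(b)[y:y+h,x:x+w];(q,r)=cv2.phaseCorrelate(A,B,cv2.createHanningWindow((w,h),cv2.CV_32F))
    print(n,np.round(q,2),round(r,2))
for n,b in dict(lidfrontcorner=(196,226,24,14),lidhandle=(150,160,40,50),carton=(325,205,100,95),tape=(335,170,60,50),pump=(258,128,50,50)).items(): pc(s0,s,n,*b)
for n,b in dict(carton=(105,60,90,90),tape=(100,160,60,56)).items(): pc(t0,t,"top "+n,*b)
S=cam('scene');q=proj(S,[toworld((x,y,z)) for x,y,z in((-.1,.13,.158),(-.1,.13,.1535),(0,0,.167),(0,0,.1648))]);print('expected shift front corner',(q[1]-q[0]).round(2),'handle',(q[3]-q[2]).round(2))
E
```

```text
bar [-112.    -0.6  144.5] dist to shut loop pivot 64.7
bar [-116.    -0.6  146.9] dist to shut loop pivot 67.0
bar [-120.    -0.6  149.3] dist to shut loop pivot 69.5
bar [-124.    -0.6  151.8] dist to shut loop pivot 72.2
bar [-128.    -0.6  154.2] dist to shut loop pivot 75.1
bar [-134.    -0.6  157.8] dist to shut loop pivot 79.8
bar [-138.    -0.7  160.3] dist to shut loop pivot 83.1
lidfrontcorner [0.23 1.32] 1.03
lidhandle [0.3  0.62] 1.09
carton [-0.12  0.2 ] 0.82
tape [-0.09 -0.05] 0.77
pump [ 0.08 -0.04] 0.6
top carton [ 0.56 -0.28] 0.3
top tape [28.02  6.07] 0.13
expected shift front corner [0.19 1.52] handle [0.15 0.77]
```

The bar solves to x ≈ -117.5 mm, behind the lip (which begins at -126). The lid front dropped about 3.9 mm and the bystanders show no real shift in the scene view. Handing in.

```bash
python3 -c "
from h import *
print(env.hand_in())"
```

```text
the job is handed in; nothing more can be done
None
```

The latch is closed: I hooked the loop's bar over the catch, then pressed the red lever down to its stop. I handed the job in at about 13 s of robot time, with the gripper clear of everything.

**What the last checks showed**
- **Loop:** the bar sits about 117.5 mm out from the case centre, behind the catch's lip, which starts at 126 mm.
- **Lever:** its tip is within 1 px of the predicted shut position in the wrist view and about 3 px in the scene view. It stayed there after I released it.
- **Lid:** the front corner moved down 1.3 px, where about 1.5 px was expected. That is a drop of about 4 mm, or a lid angle of roughly 0.008, which counts as drawn tight.
- **Bystanders:** the carton, pump and tape show shifts of 0.2 px or less in the scene view.

**Forces:** pressing took about 2 to 3 N, until the last push met the stop at about 44 N on the wrist.

**Checks that disagreed or gave nothing**
- In the last close-up the lip and bar overlap along the line of sight, so the picture alone does not prove the hook. I relied on the bar position above and on the lid having dropped.
- The top-view shift check on the tape failed (28 px at very low confidence), most likely because the arm was in that view. The top-view check on the carton was weak too (0.6 px, low confidence).

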